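# Dock the drives and pack the accessory tray in layers

### The job

Put the backup kit away: lay each black drive flat in the graphite bay whose bed fits it, and pack the steel tray in layers - first the white mains adapter upright on the tray's floor between the two end shelves, then the aluminium divider plate flat across the shelves with its fin up, then the round screw tin upright on the ring engraved on the divider. Set the drives down rather than dropping them, and leave the empty plant pot where it stands.

Things in the scene. Friction and masses are not known exactly. Their poses are not given: they have to be found in the camera images.
- drive_long: Loose long narrow black plastic drive with a grey top label, 120 (x) x 40 (y) x 18 (z) mm, 0.14 kg, lying flat on the ledge. Origin: centre of its underside; x along its length, z up. Either way round is right.
- drive_short: Loose short wide black plastic drive with a grey top label, 76 (x) x 56 (y) x 18 (z) mm, 0.13 kg, lying flat on the ledge. Origin: centre of its underside; x along its longer side, z up. Either way round is right.
- adapter: Loose white mains adapter, a block 56 (x) x 34 (y) x 30 (z) mm, 0.08 kg, with two brass pins sticking 11 mm out of its +x end at 15 mm height. Origin: centre of the block's underside, z up. It stands on its underside and is to stay that way up; its yaw in the tray does not matter.
- divider: Loose aluminium plate 124 (x) x 90 (y) x 4 (z) mm, 0.16 kg, lying flat, with an upright fin in the middle to lift it by: 10 mm thick (x), 30 mm long (y), top 34 mm above the underside. A dark ring 51 mm across is engraved on top, centred 34 mm from the origin along +x. Origin: centre of the underside; z up. Either way round in the tray is right.
- tin: Loose round steel screw tin, 40 mm diameter, 24 mm high, 0.06 kg, upright. Origin: centre of its underside, z up.
- bay_long: Fixed graphite aluminium drive bay for the long drive: open-topped bed 136 (x) x 56 (y) mm, 8 mm above the ledge. Walls 5 mm thick rise 12 mm above the bed: full at both x ends, only 16 mm long at the corners of the y sides, so their middle is open for fingers. An eject button (not needed) stands outside the -x end. Origin: under the bed's centre at ledge height; z up.
- bay_short: Fixed graphite aluminium drive bay for the short drive: open-topped bed 92 (x) x 72 (y) mm, 8 mm above the ledge. Walls 5 mm thick rise 12 mm above the bed: full at both x ends, only 16 mm long at the corners of the y sides, so their middle is open for fingers. An eject button (not needed) stands outside the -x end. Origin: under the bed's centre at ledge height; z up.
- tray: Fixed small stainless tray, open on top, 146 (x) x 112 (y) x 54 (z) mm, walls and floor 3 mm. Inside at each x end is a shelf 24 mm deep (x), full width, its top 40 mm above the ledge; between them a well 92 (x) x 106 (y) mm, its floor 3 mm above the ledge. The divider lies on both shelves, its 124 mm side along x. Origin: under the centre at ledge height; z up.
- pot: Empty white ceramic plant pot, 82 mm across, 62 mm high, 0.3 kg, standing on the near left or near right of the task's things; a bystander, to be left alone. Origin: centre of its underside.

How it is judged:
By the outcome, as a careful person would: the job done as asked, in the order asked, and still so for the second after the job is handed in, with the robot touching nothing.
It also fails if it takes over 136 s, if anything falls off the work surface, if the arm or the gripper's body presses on something with over 40 N, if the wrist force passes 120 N, or if a joint passes its speed limit or range.

### The arm

A 7-joint arm with a two-finger parallel gripper is mounted at the origin on the work surface. World frame = base frame: x ahead of the robot, y to its left, z up, the work surface at z = 0. Lengths are in m, angles in rad, forces in N, time in s.
With the tool pointing down it reaches from about 0.4 to 0.9 m from the base axis. Payload 5.5 kg.
Tool frame: the origin (TCP) lies on the centre line of the jaws, within the pads' length; the fingertips stand 19 mm ahead of it and the grasp point (between the pads) is the TCP (robot.tip_extent is the distance from the TCP to the fingertips, in m); z points along the fingers, y is the line along which they close (so a half turn about z gives the same grasp; the last joint's range is limited). The gripper opens to 92 mm and grips with 3 to 60 N. Pads are 19 mm wide; open, the fingers measure 130 mm over their backs; the gripper's body (75 mm by 190 mm) begins 47 mm behind the grasp point.
Start: joints at [-0.888, 0.501, -0.427, 1.55, 0.221, 1.138, -0.21], TCP at [0.265, 0.594, 0.246] pointing down, gripper open.
Joint ranges: [-2.88, 2.88], [-0.31, 2.03], [-1.54, 1.56], [0.2, 2.42], [-1.41, 4.55], [0.19, 2.02], [-2.57, 2.57]. Speed limits (rad/s): [2.57, 2.57, 3.14, 3.14, 3.14, 3.14, 3.14].

### API

Orientations are given as a unit quaternion [x, y, z, w].
In Python, from bench import robot, optics gives the robot as it stands. The module is installed in compiled form; this text tells all that it offers.
- The arm moves only by the tool arm_command, never from a script. Its argument "motion" is a list of rows, each a list of 3 entries, a list of its own where there are three numbers: the shift along the tool's x, y, z in m, then the turn, a rotation vector about the tool's x, y, z in degrees, then the closure in counts, from 0 (fully open) to 255 (shut). In form: [[[dx, dy, dz], [rx, ry, rz], claw], ...]. A call has 1 to 10 rows; each row is the pose to reach, as a shift and turn from the pose commanded when the call began, along the tool's axes at that moment; what a row does not reach only later rows make up. A row lasts 1/10 s, in which the tool goes at most 50 mm and 8.59 degrees, less where a joint would pass 70% of its speed; a pose out of reach is approached as far as the arm can. A call with a gripper value outside its range is refused whole. The fingers move at their own pace and stop on an object; "grip_force" is the grip in N (left out, the last holds). Time passes only in rows, so rows that repeat a pose let the fingers close. It gives the time, the measured TCP pose, the force, the opening and the grip force at its end, in the units of the state.
- robot.get_state(): the state, without advancing time (a new reading comes with each control period).
- optics.read_camera(name): name is "scene" or "top" or "wrist"; returns a dict with "pixels" (420x560x3 uint8, red, green, blue), "range_z" (420x560 float32, m along the optical axis (not along the pixel's ray), 0 where there is no reading), "fx", "fy", "cx", "cy" (pixels), "dist_coeffs" ([k1, k2, p1, p2, k3] as OpenCV has them; the pictures are not rectified), "extrinsics" (4x4, takes a point from world to camera coordinates). Camera axes: x right, y down, z forward; pixel columns grow to the right and rows downward; lengths in m; the calibration is good to about 2 mm. A picture is of the moment at which its call begins.
- robot.finish_job(): hands the job in; it is judged then, once.
The state is a dict: "clock": time; "joint_positions": joint angles; "qvel": joint speeds; "tau": joint torques, N m; "ee_pos": TCP position; "eef_rot": TCP orientation; "wrist_force": force on the tool from outside, world axes, zero at the start; "wrist_torque": the same for the moment, N m; "width": finger opening in m; "gripper_force": force on a finger pad.
Only numpy, scipy, OpenCV 4.12 (cv2) and the standard library are available. Lean on these libraries where they do the work, as an engineer would, in place of code of your own. Each camera call takes 0.05 s, during which the arm holds its last target. There are 200 camera calls.

## Working session

There is one attempt and no reset: what is moved stays moved. The work goes in short steps, Python scripts to look and compute and a tool call to move; the robot and the scene stay as the last step left them, time stands still between calls to the robot, and variables do not carry over. Pictures are saved under pics/ and viewed, at most 14 in all, crops included, and the job is handed in when it is done.

Besides the shell and the picture viewer there is one more tool, called as a command line: name --argument value ..., lists and objects as JSON in quotes. arm_command: Moves the arm, as the interface text tells. Its arguments: {"type":"object","properties":{"motion":{"type":"array"},"grip_force":{"type":"number"}},"required":["motion"]}

```bash
mkdir -p pics; cat > h.py <<'E'
import numpy as np, cv2
from bench import robot, optics
from scipy.spatial.transform import Rotation as R
def cam(n): 
    c=optics.read_camera(n); c['K']=np.array([[c['fx'],0,c['cx']],[0,c['fy'],c['cy']],[0,0,1.]]); c['D']=np.array(c['dist_coeffs'],float); c['T']=np.array(c['extrinsics']); return c
def save(c,n,crop=None):
    im=c['pixels'][:,:,::-1]
    cv2.imwrite('pics/'+n,im)
def plane(c,uv,z):
    uv=np.array(uv,float).reshape(-1,1,2); p=cv2.undistortPoints(uv,c['K'],c['D']).reshape(-1,2)
    d=np.c_[p,np.ones(len(p))]@c['T'][:3,:3]; o=-c['T'][:3,:3].T@c['T'][:3,3]
    return o+d*((z-o[2])/d[:,2])[:,None]
def cloud(c):
    z=c['range_z']; v,u=np.mgrid[:z.shape[0],:z.shape[1]]
    p=cv2.undistortPoints(np.stack([u,v],-1).reshape(-1,1,2).astype(float),c['K'],c['D']).reshape(-1,2)
    P=np.c_[p,np.ones(len(p))]*z.reshape(-1,1); W=(P-c['T'][:3,3])@c['T'][:3,:3]
    W[z.reshape(-1)==0]=np.nan
    return W.reshape(*z.shape,3)
def go(xyz,yaw):
    """shift in tool axes and turn about tool z to reach world xyz with tool x at world yaw (mod pi), pointing down"""
    s=robot.get_state(); r=R.from_quat(s['eef_rot']); d=r.inv().apply(np.array(xyz)-s['ee_pos'])
    return d
E
python3 - <<'E'
from h import *
s=robot.get_state(); print(s['ee_pos'],s['eef_rot'],R.from_quat(s['eef_rot']).as_matrix().round(3),s['width'],robot.tip_extent)
for n in('top','scene'):
    c=cam(n); save(c,n+'1.png'); W=cloud(c); print(n,-c['T'][:3,:3].T@c['T'][:3,3],c['fx'],W[210,280], c['D'])
    np.savez(n+'.npz',**{k:c[k] for k in('pixels','range_z','K','D','T')})
E
```

```text
[0.2646752  0.59294023 0.24466186] [ 2.08309363e-01  9.78062497e-01 -9.51668701e-04 -2.34025779e-04] [[-0.913  0.407 -0.001]
 [ 0.407  0.913 -0.002]
 [ 0.    -0.002 -1.   ]] 0.09174728630935916 0.019
top [0.37474243 0.00362442 0.94460011] 409.07463826277245 [ 0.51790789  0.00189487 -0.00186288] [0.02735374 0.         0.         0.         0.        ]
scene [0.99777907 0.91925914 0.7648688 ] 522.2193620532131 [ 0.483769   -0.04436379 -0.00112282] [0.03618643 0.         0.         0.         0.        ]
```

View pics/top1.png

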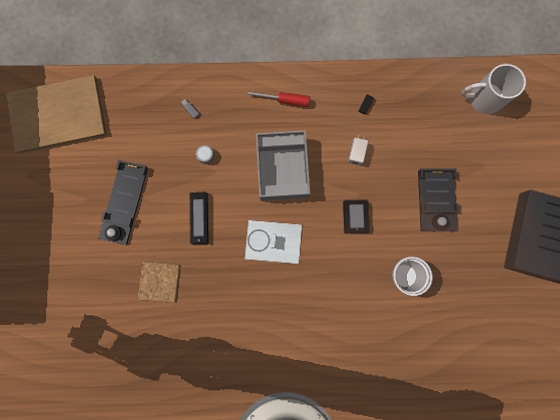

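View pics/scene1.png

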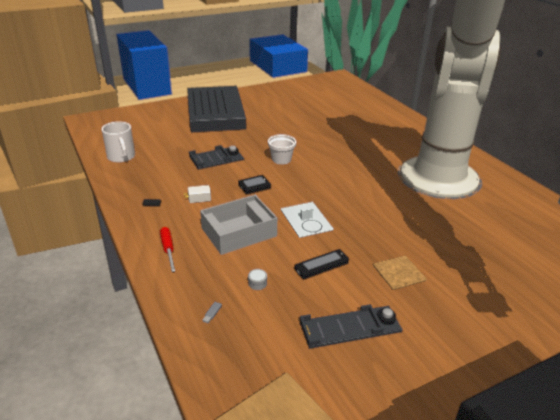

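The top view shows the tin at (205,155), adapter (359,151), tray (284,165), divider (273,242), long drive (199,218), short drive (356,216), long bay (125,200), short bay (438,198) and pot (412,277). In the picture, up is +x and left is +y. The scene view agrees.

```bash
cat > m.py <<'E'
from h import *
c=dict(np.load('top.npz')); W=cloud(c); im=c['pixels']; 
rois=dict(drive_long=(180,220,185,250,.018,.010,.023),drive_short=(338,375,195,238,.018,.010,.023),adapter=(342,375,130,170,.030,.022,.036),
 tin=(192,220,142,168,.024,.016,.03),tray=(250,318,125,207,.054,.048,.06),bay_long=(95,155,155,250,.020,.004,.024),bay_short=(412,465,163,237,.020,.004,.024),pot=(388,438,253,300,.062,.05,.07))
def rep(n,m,u0,v0,zt):
    cs,_=cv2.findContours(m.astype(np.uint8),0,2); k=np.vstack(cs).reshape(-1,2).astype(float)
    k+= [u0,v0]; P=plane(c,k,zt)[:,:2]
    (x,y),(a,b),t=cv2.minAreaRect((P*1000).astype(np.float32))
    if a<b:a,b,t=b,a,t+90
    print(n,'c',round(x),round(y),'size',round(a),round(b),'yaw',round((t+90)%180-90,1),'n',m.sum())
if __name__=='__main__':
  for n,(u0,u1,v0,v1,zt,lo,hi) in rois.items():
    z=W[v0:v1,u0:u1,2]; m=(z>lo)&(z<hi); print(np.nanpercentile(z,[2,50,98]).round(4),end=' '); rep(n,m,u0,v0,zt)
  u0,u1,v0,v1=240,308,214,270
  z=W[v0:v1,u0:u1,2]; g=im[v0:v1,u0:u1].astype(int); rep('divider',(g[...,2]>140)&(g.max(2)-g.min(2)<40),u0,v0,.004)
  m=z>.02; rep('fin',m&(z<.04),u0,v0,.034)
  d=(g.max(2)<185)&(g.max(2)-g.min(2)<40)&(z<.015); rep('ring+',d,u0,v0,.004)
  big=cv2.resize(im[120:260,90:475],None,fx=2,fy=2,interpolation=cv2.INTER_CUBIC); cv2.imwrite('pics/crop.png',big[:,:,::-1])
E
python3 m.py
```

```text
[-0.0033  0.0013  0.0206] drive_long c 502 190 size 119 40 yaw 2.2 n 913
[-0.0031  0.0129  0.0207] drive_short c 498 -172 size 74 56 yaw -1.1 n 806
[-0.0035  0.0006  0.0317] adapter c 650 -182 size 57 34 yaw -15.3 n 349
[-0.0031  0.0011  0.0262] tin c 651 176 size 41 38 yaw 43.6 n 231
[-0.0031  0.0024  0.0545] tray c 616 -6 size 147 112 yaw 2.3 n 368
[-0.0032  0.0018  0.0215] bay_long c 544 357 size 200 133 yaw 1.5 n 2318
[-0.0033  0.0061  0.0221] bay_short c 534 -368 size 162 103 yaw -1.8 n 2192
[-0.0035  0.003   0.0625] pot c 361 -274 size 82 80 yaw 89.0 n 440
divider c 444 20 size 124 90 yaw 83.9 n 1959
fin c 444 18 size 30 10 yaw -6.3 n 64
ring+ c 444 20 size 126 92 yaw 83.9 n 472
```

View pics/crop.png

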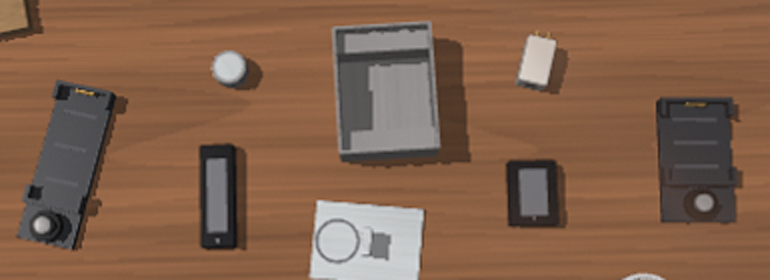

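The crop shows both bays with their button ends toward the robot. Everything except the bays matches the given sizes, so I'll measure the bays and plan the first approach.

```bash
cat >> h.py <<'E'
def plan(x,y,z,yawy,flip=None):
    """mm, deg (tool y yaw in world, mod 180) -> tool-axis shift (m) and turn deg"""
    s=robot.get_state(); r=R.from_quat(s['eef_rot']); M=r.as_matrix()
    tilt=np.degrees(np.arccos(-M[2,2])); cur=np.degrees(np.arctan2(M[1,1],M[0,1]))
    d=M.T@(np.array([x,y,z])/1000-s['ee_pos']); t=-((yawy-cur+90)%180-90)
    up=R.from_euler('ZYX',[cur+ -t+0-90,0,180],degrees=True) # target pointing down
    c2=up.as_matrix(); 
    if c2[:,1]@R.from_euler('z',cur-t,degrees=True).as_matrix()[:,0]<0: up=R.from_euler('ZYX',[cur-t+90,0,180],degrees=True)
    rv=(r.inv()*up).as_rotvec(degrees=True)
    print('shift',d.round(4),'rot',rv.round(1),'alt rz',round(t-180*np.sign(t),1),'tcp',(s['ee_pos']*1000).round(1),'yawy',cur.round(1),'tilt',tilt.round(2),'w',round(s['width']*1000,1),'q7',s['joint_positions'][6].round(2),'t',round(s['clock'],2))
E
python3 - <<'E'
from m import *
for n,L,Wd in(('bay_long',146,66),('bay_short',102,82)):
    u0,u1,v0,v1=rois[n][:4]; g=im[v0:v1,u0:u1].astype(int); z=cv2.medianBlur(W[v0:v1,u0:u1,2].astype(np.float32),3)
    m=(z>.005)&(z<.03); m=cv2.morphologyEx(m.astype(np.uint8),cv2.MORPH_OPEN,np.ones((3,3),np.uint8))
    _,l,st,_=cv2.connectedComponentsWithStats(m); m=l==1+np.argmax(st[1:,4])
    rep(n,m,u0,v0,.010)
    # walls: points above bed
    ww=(z>.0155)&(z<.03)&m; P=W[v0:v1,u0:u1][ww][:,:2]*1000
    r=cv2.minAreaRect(P.astype(np.float32)); print(' walls+button',r)
    yaw=r[2]; yaw=(yaw+45)%90-45; a=np.array([np.cos(np.radians(yaw)),np.sin(np.radians(yaw))]); b=np.array([-a[1],a[0]])
    s=P@a; far=np.percentile(s,99); q=P@b; lat=(np.percentile(q[s>far-25],1)+np.percentile(q[s>far-25],99))/2
    print(' yaw',yaw,'far',far,'w',np.ptp(np.percentile(q[s>far-25],[1,99])),'centre',a*(far-L/2)+b*lat, 'hist',np.histogram(s-far,bins=np.arange(-170,6,5)))
plan(502,190,120,92.2)
E
```

```text
bay_long c 544 367 size 190 72 yaw -13.3 n 2340
 walls+button ((543.6759033203125, 365.7145690917969), (66.63111877441406, 185.39358520507812), 76.90824890136719)
 yaw -13.091751098632812 far 539.116189220966 w 64.80860505711479 centre [562.44159576 360.71857939] hist (array([36, 34, 31, 24,  4, 60, 17, 13, 11,  1,  0,  0,  0,  0,  0,  0,  0,
        0,  0,  0,  0,  0,  0,  0,  0,  0,  0,  0,  0,  1,  8, 11, 12, 69,
        5]), array([-170, -165, -160, -155, -150, -145, -140, -135, -130, -125, -120,
       -115, -110, -105, -100,  -95,  -90,  -85,  -80,  -75,  -70,  -65,
        -60,  -55,  -50,  -45,  -40,  -35,  -30,  -25,  -20,  -15,  -10,
         -5,    0,    5]))
bay_short c 535 -364 size 145 87 yaw -1.9 n 2245
 walls+button ((535.9611206054688, -361.3429260253906), (82.93411254882812, 139.5550079345703), 87.87871551513672)
 yaw -2.1212844848632812 far 617.9088845089082 w 82.32615978113716 centre [ 553.89254072 -361.90573828] hist (array([ 0,  0,  0,  0,  0,  0, 16, 32, 37, 34, 29, 25, 17, 18, 58, 14, 12,
        8,  0,  0,  0,  0,  0,  0,  0,  0,  0,  0,  0,  2, 12, 15, 17, 80,
        5]), array([-170, -165, -160, -155, -150, -145, -140, -135, -130, -125, -120,
       -115, -110, -105, -100,  -95,  -90,  -85,  -80,  -75,  -70,  -65,
        -60,  -55,  -50,  -45,  -40,  -35,  -30,  -25,  -20,  -15,  -10,
         -5,    0,    5]))
shift [-0.3809 -0.2711  0.1252] rot [ -0.1  -0.  -26.3] alt rz 153.7 tcp [264.7 593.  244.8] yawy 65.9 tilt 0.1 w 91.8 q7 -0.21 t 0.1
```

arm_command --motion '[[[-0.381,-0.271,0.1],[0,0,-26.3],0],[[-0.381,-0.271,0.1],[0,0,-26.3],0],[[-0.381,-0.271,0.1],[0,0,-26.3],0],[[-0.381,-0.271,0.1],[0,0,-26.3],0],[[-0.381,-0.271,0.1],[0,0,-26.3],0],[[-0.381,-0.271,0.1],[0,0,-26.3],0],[[-0.381,-0.271,0.1],[0,0,-26.3],0],[[-0.381,-0.271,0.1],[0,0,-26.3],0],[[-0.381,-0.271,0.1],[0,0,-26.3],0],[[-0.381,-0.271,0.1],[0,0,-26.3],0]]' --grip_force 20

```text
clock: 1.1
ee_pos: [0.5038, 0.1856, 0.1445]
eef_rot: [-0.017, 1.0, -0.001, -0.0]
wrist_force: [0.1, 0.6, -0.5]
width: 0.0916
gripper_force: 0.0
```

arm_command --motion '[[[0,0,0],[0,0,0],0],[[0,0,0],[0,0,0],0],[[0,0,0],[0,0,0],0],[[0,0,0],[0,0,0],0]]'

```text
clock: 1.5
ee_pos: [0.5016, 0.1928, 0.146]
eef_rot: [-0.021, 1.0, 0.0, 0.0]
wrist_force: [0.3, 0.5, -1.0]
width: 0.0917
gripper_force: 0.0
```

```bash
python3 - <<'E'
from h import *
plan(502,190,24,92.2)
c=cam('wrist'); save(c,'w1.png')
W=cloud(c); z=W[...,2]; m=((z>.010)&(z<.024)).astype(np.uint8)
n,l,st,ce=cv2.connectedComponentsWithStats(m)
for i in range(1,n):
    if st[i,4]>1500:
        P=W[l==i][:,:2]*1000; print(st[i],cv2.minAreaRect(P.astype(np.float32)))
E
```

```text
shift [-0.0002 -0.0029  0.122 ] rot [0.  0.  0.2] alt rz -179.8 tcp [501.6 192.8 146. ] yawy 92.4 tilt 0.05 w 91.7 q7 1.01 t 1.5
[ 250  128   57  156 8244] ((502.48773193359375, 189.04917907714844), (119.5269546508789, 39.94615173339844), 0.9516040682792664)
```

View pics/w1.png

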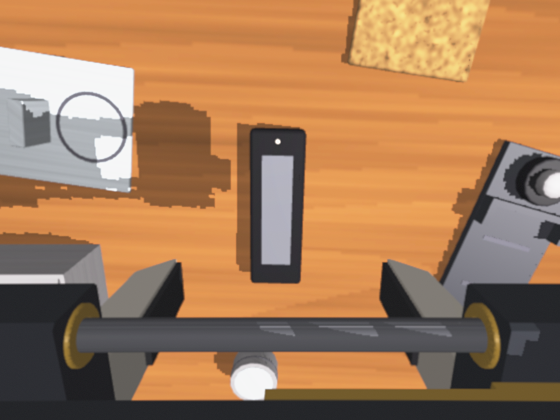

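The wrist view shows the drive at (277,205) between the fingers. It measures (502,189) mm with yaw about 1.5°, within 1 mm of the top view. Now I'll descend and grip.

arm_command --motion '[[[0,-0.004,0.05],[0,0,0.5],0],[[0,-0.004,0.09],[0,0,0.5],0],[[0,-0.004,0.11],[0,0,0.5],0],[[0,-0.004,0.122],[0,0,0.5],0],[[0,-0.004,0.122],[0,0,0.5],0],[[0,-0.004,0.122],[0,0,0.5],200],[[0,-0.004,0.122],[0,0,0.5],200],[[0,-0.004,0.122],[0,0,0.5],200],[[0,-0.004,0.122],[0,0,0.5],200],[[0,-0.004,0.122],[0,0,0.5],200]]' --grip_force 15

```text
clock: 2.55
ee_pos: [0.503, 0.1869, 0.0243]
eef_rot: [-0.015, 1.0, 0.0, 0.001]
wrist_force: [-1.0, 0.1, -0.2]
width: 0.0563
gripper_force: 0.0
```

arm_command --motion '[[[0,0,0],[0,0,0],200],[[0,0,0],[0,0,0],200],[[0,0,0],[0,0,0],200]]'

```text
clock: 2.85
ee_pos: [0.5026, 0.1872, 0.0238]
eef_rot: [-0.015, 1.0, 0.0, 0.0]
wrist_force: [0.4, 0.3, 2.0]
width: 0.0398
gripper_force: 15.0
```

```bash
python3 - <<'E'
from h import *
plan(562.5,360.7,33.5,76.9)
E
```

```text
shift [-0.0652  0.1716 -0.0096] rot [ 0.   0.  14.9] alt rz -165.1 tcp [502.6 187.2  23.8] yawy 91.8 tilt 0.03 w 39.8 q7 0.92 t 2.85
```

arm_command --motion '[[[0,0,-0.03],[0,0,0],200],[[0,0,-0.06],[0,0,0],200],[[-0.02,0.04,-0.06],[0,0,6],200],[[-0.04,0.085,-0.06],[0,0,12],200],[[-0.055,0.13,-0.06],[0,0,14.9],200],[[-0.065,0.172,-0.06],[0,0,14.9],200],[[-0.065,0.172,-0.06],[0,0,14.9],200],[[-0.065,0.172,-0.06],[0,0,14.9],200],[[-0.065,0.172,-0.06],[0,0,14.9],200]]'

```text
clock: 3.75
ee_pos: [0.5619, 0.3589, 0.0828]
eef_rot: [0.115, 0.993, -0.001, -0.001]
wrist_force: [-0.3, -0.5, -1.6]
width: 0.0399
gripper_force: 15.0
```

```bash
python3 - <<'E'
from h import *
plan(562.5,360.7,32.3,76.9)
c=cam('wrist'); save(c,'w2.png')
E
```

```text
shift [-0.0002  0.002   0.0505] rot [-0.1 -0.  -0.1] alt rz 179.9 tcp [561.9 358.9  82.8] yawy 76.8 tilt 0.15 w 39.9 q7 0.55 t 3.75
```

View pics/w2.png

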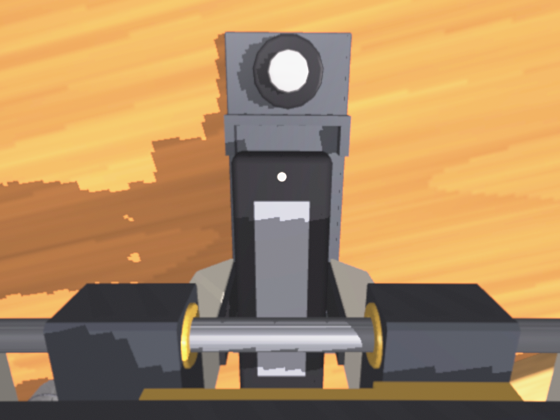

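The held drive (centre near column 282) sits about 2 mm left of the bay's axis (column 288), in line with the planned +2 mm. Now I'll lower it.

arm_command --motion '[[[0,0.002,0.02],[0,0,0],200],[[0,0.002,0.035],[0,0,0],200],[[0,0.002,0.044],[0,0,0],200],[[0,0.002,0.048],[0,0,0],200],[[0,0.002,0.05],[0,0,0],200],[[0,0.002,0.0505],[0,0,0],200],[[0,0.002,0.051],[0,0,0],200],[[0,0.002,0.051],[0,0,0],200]]'

```text
clock: 4.6
ee_pos: [0.563, 0.363, 0.0333]
eef_rot: [0.114, 0.993, 0.0, 0.0]
wrist_force: [-0.7, -0.1, -1.5]
width: 0.0399
gripper_force: 15.0
```

arm_command --motion '[[[0,0,0],[0,0,0],200],[[0,0,0],[0,0,0],200]]'

```text
clock: 4.8
ee_pos: [0.5628, 0.3628, 0.0331]
eef_rot: [0.114, 0.993, 0.0, 0.0]
wrist_force: [-0.0, 0.4, -1.4]
width: 0.0396
gripper_force: 15.0
```

arm_command --motion '[[[0,-0.002,0.0008],[0,0,0],200],[[0,-0.002,0.0016],[0,0,0],200],[[0,-0.002,0.0016],[0,0,0],200],[[0,-0.002,0.0016],[0,0,0],200]]'

```text
clock: 5.2
ee_pos: [0.5623, 0.3607, 0.0319]
eef_rot: [0.115, 0.993, -0.0, 0.0]
wrist_force: [-2.0, -1.8, 5.7]
width: 0.0398
gripper_force: 15.0
```

arm_command --motion '[[[0,0,0],[0,0,0],90],[[0,0,0],[0,0,0],90],[[0,0,0],[0,0,0],90],[[0,0,0],[0,0,0],90],[[0,0,-0.03],[0,0,0],60],[[0,0,-0.07],[0,0,0],0],[[0,0,-0.1],[0,0,0],0],[[0,0,-0.1],[0,0,0],0]]'

```text
clock: 6.0
ee_pos: [0.5652, 0.3631, 0.1366]
eef_rot: [0.115, 0.993, 0.003, 0.004]
wrist_force: [0.8, 0.7, 0.3]
width: 0.0865
gripper_force: 0.0
```

```bash
python3 - <<'E'
from h import *
# adapter: yaw -15.3, grip across y -> yawy 74.7
plan(650,-182,120,74.7)
c=cam('wrist'); save(c,'w3.png'); t=cam('top'); W=cloud(t)
z=W[155:250,95:155]; m=(z[...,2]>.023)&(z[...,2]<.031); P=z[m][:,:2]*1000; print(m.sum(), cv2.minAreaRect(P.astype(np.float32)), np.nanmedian(z[m][:,2]))
E
```

```text
shift [-0.2065 -0.5116  0.0144] rot [0.4 0.4 2.1] alt rz -177.9 tcp [565.2 363.1 136.6] yawy 76.8 tilt 0.53 w 86.5 q7 0.57 t 6.0
355 ((504.44964599609375, 377.76666259765625), (49.772804260253906, 100.14950561523438), 77.96573638916016) 0.026151447612197936
```

View pics/w3.png

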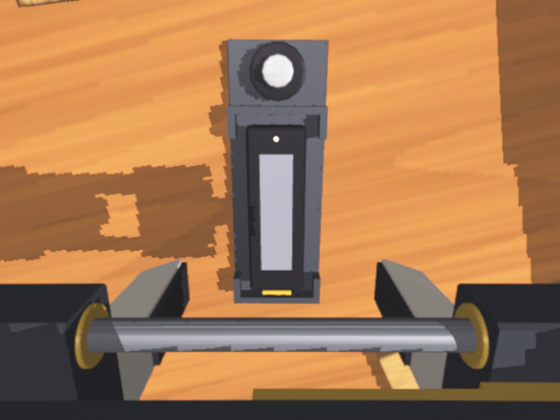

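The long drive lies inside its bay, clear of all the walls (drive centre near (276,205)). Next is the adapter.

arm_command --motion '[[[-0.206,-0.512,0.0],[0,0,2],0],[[-0.206,-0.512,0.0],[0,0,2],0],[[-0.206,-0.512,0.0],[0,0,2],0],[[-0.206,-0.512,0.0],[0,0,2],0],[[-0.206,-0.512,0.0],[0,0,2],0],[[-0.206,-0.512,0.0],[0,0,2],0],[[-0.206,-0.512,0.0],[0,0,2],0],[[-0.206,-0.512,0.0],[0,0,2],0],[[-0.206,-0.512,0.0],[0,0,2],0],[[-0.206,-0.512,0.0],[0,0,2],0]]'

```text
clock: 7.1
ee_pos: [0.6372, -0.1353, 0.1291]
eef_rot: [0.132, 0.991, 0.0, -0.002]
wrist_force: [0.8, -0.4, -0.7]
width: 0.0916
gripper_force: 0.0
```

arm_command --motion '[[[0,0,0],[0,0,0],0],[[0,0,0],[0,0,0],0],[[0,0,0],[0,0,0],0],[[0,0,0],[0,0,0],0],[[0,0,0],[0,0,0],0]]'

```text
clock: 7.6
ee_pos: [0.6384, -0.1313, 0.1308]
eef_rot: [0.13, 0.991, 0.0, -0.0]
wrist_force: [0.8, -0.5, -0.1]
width: 0.0919
gripper_force: 0.0
```

```bash
python3 - <<'E'
from h import *
plan(650,-182,25,74.7)
c=cam('wrist')
W=cloud(c); z=W[...,2]; m=((z>.022)&(z<.036)).astype(np.uint8)
n,l,st,ce=cv2.connectedComponentsWithStats(m)
for i in range(1,n):
    if st[i,4]>500:
        P=W[l==i]*1000; print(st[i],cv2.minAreaRect(P[:,:2].astype(np.float32)),np.median(P[:,2]))
E
```

```text
shift [-0.0244 -0.046   0.1058] rot [ 0.  -0.   0.3] alt rz -179.7 tcp [ 638.4 -131.3  130.8] yawy 75.0 tilt 0.05 w 91.9 q7 1.34 t 7.6
[ 405   36  155  197 3397] ((641.0951538085938, 20.39484405517578), (68.90970611572266, 137.46986389160156), 44.42163848876953) 28.918770619480533
[348  50  54 213 922] ((617.6824951171875, -62.076377868652344), (143.76344299316406, 0.908808708190918), 2.361579418182373) 29.26723576191841
[ 189  216   53   77 3715] ((650.9874877929688, -182.98739624023438), (34.437068939208984, 55.64042663574219), 74.81636810302734) 29.69709956782604
```

arm_command --motion '[[[-0.0255,-0.0467,0.04],[0,0,0.3],0],[[-0.0255,-0.0467,0.07],[0,0,0.3],0],[[-0.0255,-0.0467,0.09],[0,0,0.3],0],[[-0.0255,-0.0467,0.105],[0,0,0.3],0],[[-0.0255,-0.0467,0.105],[0,0,0.3],100],[[-0.0255,-0.0467,0.105],[0,0,0.3],200],[[-0.0255,-0.0467,0.105],[0,0,0.3],200],[[-0.0255,-0.0467,0.105],[0,0,0.3],200],[[-0.0255,-0.0467,0.105],[0,0,0.3],200],[[-0.0255,-0.0467,0.105],[0,0,0.3],200]]'

```text
clock: 8.65
ee_pos: [0.6513, -0.1852, 0.0268]
eef_rot: [0.134, 0.991, -0.0, 0.001]
wrist_force: [-0.8, -0.0, 0.3]
width: 0.0484
gripper_force: 0.0
```

arm_command --motion '[[[0,0,0],[0,0,0],220],[[0,0,0],[0,0,0],220],[[0,0,0],[0,0,0],220],[[0,0,0],[0,0,0],220]]'

```text
clock: 9.05
ee_pos: [0.651, -0.185, 0.0263]
eef_rot: [0.134, 0.991, 0.0, 0.0]
wrist_force: [-1.3, 1.0, 2.2]
width: 0.0336
gripper_force: 15.0
```

```bash
python3 - <<'E'
from h import *
plan(614,-6,28,92.3)
E
```

```text
shift [ 0.0833  0.1626 -0.0017] rot [  0.    0.  -17.7] alt rz 162.3 tcp [ 651.  -185.    26.3] yawy 74.6 tilt 0.02 w 33.6 q7 1.39 t 9.05
```

arm_command --motion '[[[0,0,-0.045],[0,0,0],220],[[0,0,-0.09],[0,0,0],220],[[0.03,0.05,-0.09],[0,0,-6],220],[[0.06,0.09,-0.09],[0,0,-12],220],[[0.085,0.13,-0.09],[0,0,-17.7],220],[[0.085,0.162,-0.09],[0,0,-17.7],220],[[0.085,0.162,-0.09],[0,0,-17.7],220],[[0.085,0.162,-0.09],[0,0,-17.7],220],[[0.085,0.162,-0.09],[0,0,-17.7],220],[[0.085,0.162,-0.09],[0,0,-17.7],220]]'

```text
clock: 10.05
ee_pos: [0.6119, -0.0086, 0.1157]
eef_rot: [-0.018, 1.0, -0.001, -0.0]
wrist_force: [-0.7, 0.3, -0.5]
width: 0.0339
gripper_force: 15.0
```

```bash
python3 - <<'E'
from h import *
plan(612,-6,29.3,92.3)
c=cam('wrist'); save(c,'w4.png')
W=cloud(c); z=W[...,2]; m=((z>.045)&(z<.06)); P=W[m]*1000; print(m.sum(),P.min(0),P.max(0))
for lo in range(-90,90,12):
    q=P[(P[:,1]>lo)&(P[:,1]<lo+12)]; 
    if len(q)>20: print(lo,len(q),np.percentile(q[:,0],[1,50,99]).round(),np.percentile(q[:,1],[1,50,99]).round(1))
E
```

```text
shift [-0.0002  0.0027  0.0864] rot [-0.1 -0.  -0.2] alt rz 179.8 tcp [611.9  -8.6 115.7] yawy 92.1 tilt 0.07 w 33.9 q7 1.39 t 10.05
4497 [541.52743828 -64.88083742  45.00436741] [690.58864062  50.69125249  56.0559315 ]
-66 1561 [546. 584. 637.] [-64.3 -60.8 -55.2]
-54 160 [545. 546. 549.] [-53.7 -48.1 -42.2]
-42 213 [545. 546. 690.] [-41.8 -34.5 -30.2]
-30 164 [544. 545. 689.] [-29.9 -24.  -18.3]
-18 159 [544. 545. 547.] [-17.8 -12.1  -6.3]
-6 161 [543. 545. 546.] [-5.9 -0.2  5.6]
6 168 [543. 544. 687.] [ 6.1 12.1 17.9]
18 214 [542. 544. 689.] [18.1 22.5 29.7]
30 163 [542. 543. 545.] [30.2 36.1 41.9]
42 1534 [542. 584. 634.] [43.3 46.5 50.1]
```

View pics/w4.png

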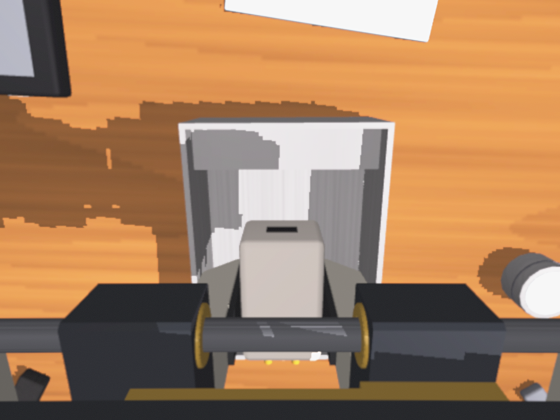

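The tray rim runs x 543–690 and y −63 to 50, so its centre is (617,−6). The adapter hangs centred over the well, with its near end at (282,225). I'll lower it gently.

arm_command --motion '[[[0,0.002,0.03],[0,0,0],220],[[0,0.002,0.055],[0,0,0],220],[[0,0.002,0.072],[0,0,0],220],[[0,0.002,0.08],[0,0,0],220],[[0,0.002,0.084],[0,0,0],220],[[0,0.002,0.086],[0,0,0],220],[[0,0.002,0.087],[0,0,0],220],[[0,0.002,0.087],[0,0,0],220],[[0,0.002,0.087],[0,0,0],220]]'

```text
clock: 11.0
ee_pos: [0.6126, -0.0044, 0.0298]
eef_rot: [-0.02, 1.0, -0.0, 0.001]
wrist_force: [0.8, 0.4, -1.7]
width: 0.0336
gripper_force: 15.0
```

arm_command --motion '[[[0,0,0.0005],[0,0,0],220],[[0,0,0.001],[0,0,0],220],[[0,0,0.001],[0,0,0],220]]'

```text
clock: 11.3
ee_pos: [0.6125, -0.0044, 0.0292]
eef_rot: [-0.02, 1.0, -0.0, 0.0]
wrist_force: [-2.6, 1.1, 6.2]
width: 0.0338
gripper_force: 15.0
```

arm_command --motion '[[[0,0,0],[0,0,0],110],[[0,0,0],[0,0,0],110],[[0,0,0],[0,0,0],110],[[0,0,0],[0,0,0],110],[[0,0,-0.03],[0,0,0],110],[[0,0,-0.07],[0,0,0],110],[[0,0,-0.11],[0,0,0],110],[[0,0,-0.11],[0,0,0],110]]'

```text
clock: 12.1
ee_pos: [0.6163, -0.004, 0.1442]
eef_rot: [-0.02, 1.0, -0.0, 0.005]
wrist_force: [1.3, 0.4, 0.7]
width: 0.0524
gripper_force: 0.0
```

```bash
python3 - <<'E'
from h import *
t=cam('top'); W=cloud(t)
z=W[125:207,250:318]; m=(z[...,2]>.027)&(z[...,2]<.0375); m[:20]=0; m[-18:]=0; m=cv2.morphologyEx(m.astype(np.uint8),cv2.MORPH_OPEN,np.ones((3,3)))>0
P=z[m]*1000; print(m.sum(),cv2.minAreaRect(P[:,:2].astype(np.float32)),np.median(P[:,2]))
plan(444,19,29,83.9)
E
```

```text
0 ((0.0, 0.0), (0.0, 0.0), 0.0) nan
shift [0.1702 0.0299 0.1113] rot [0.  0.4 8.3] alt rz -171.7 tcp [614.5  -4.2 141.5] yawy 92.2 tilt 0.38 w 52.4 q7 1.4 t 12.15
  return _methods._mean(a, axis=axis, dtype=dtype,
  ret = ret.dtype.type(ret / rcount)
```

arm_command --motion '[[[0.17,0.03,0],[0,0,8.3],110],[[0.17,0.03,0],[0,0,8.3],110],[[0.17,0.03,0],[0,0,8.3],110],[[0.17,0.03,0],[0,0,8.3],110],[[0.17,0.03,0],[0,0,8.3],110],[[0.17,0.03,0],[0,0,8.3],110],[[0.17,0.03,0],[0,0,8.3],110]]'

```text
clock: 12.85
ee_pos: [0.4422, 0.0188, 0.138]
eef_rot: [0.053, 0.999, 0.0, 0.0]
wrist_force: [0.1, -0.4, -0.1]
width: 0.0522
gripper_force: 0.0
```

```bash
python3 - <<'E'
from h import *
t=cam('top'); c=cam('wrist'); save(t,'t2.png'); save(c,'w5.png')
plan(444,19,29,83.9)
W=cloud(c); z=W[...,2]; m=((z>.026)&(z<.04)).astype(np.uint8)
n,l,st,ce=cv2.connectedComponentsWithStats(m)
for i in range(1,n):
    if st[i,4]>100:
        P=W[l==i]*1000; print(st[i],cv2.minAreaRect(P[:,:2].astype(np.float32)),np.median(P[:,2]))
E
```

```text
shift [-0.0018  0.0003  0.109 ] rot [0. 0. 0.] alt rz -180.0 tcp [442.1  18.9 138. ] yawy 83.9 tilt 0.04 w 52.5 q7 1.23 t 12.95
[275 201  15  44 635] ((444.6184997558594, 18.864601135253906), (9.660080909729004, 29.647192001342773), 83.78314208984375) 33.76585748058342
[210 352  78  11 383] ((544.1107788085938, -17.412527084350586), (2.32844614982605, 59.177452087402344), 2.234504222869873) 36.50094824678745
[ 197  363  137   26 1119] ((572.5779418945312, -7.463096618652344), (29.203493118286133, 105.23518371582031), 2.321027994155884) 39.47907160033616
```

View pics/w5.png

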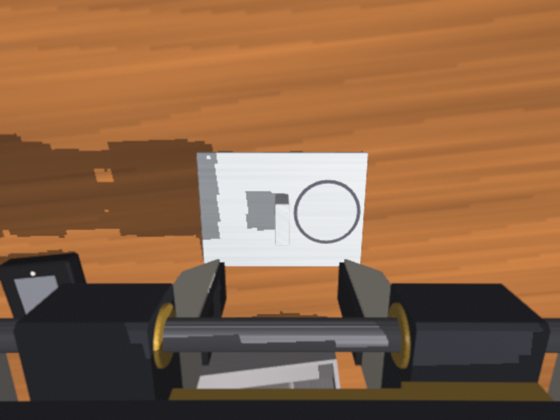

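View pics/t2.png

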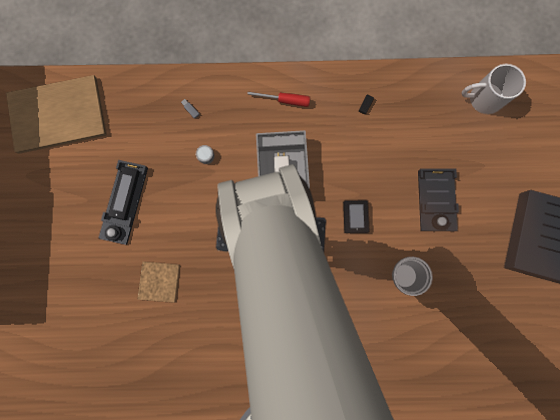

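The fin is at (444.6, 18.9), standing at pixel (282,220) between the fingers. The top view shows the adapter upright in the tray at (283,160) and the long drive in its bay. I'll grip the fin.

arm_command --motion '[[[-0.0023,0,0.05],[0,0,0],110],[[-0.0023,0,0.08],[0,0,0],110],[[-0.0023,0,0.1],[0,0,0],110],[[-0.0023,0,0.109],[0,0,0],110],[[-0.0023,0,0.109],[0,0,0],180],[[-0.0023,0,0.109],[0,0,0],245],[[-0.0023,0,0.109],[0,0,0],245],[[-0.0023,0,0.109],[0,0,0],245],[[-0.0023,0,0.109],[0,0,0],245],[[-0.0023,0,0.109],[0,0,0],245]]' --grip_force 30

```text
clock: 13.95
ee_pos: [0.4436, 0.0187, 0.0296]
eef_rot: [0.053, 0.999, 0.0, 0.001]
wrist_force: [0.2, 0.4, 4.7]
width: 0.0099
gripper_force: 30.0
```

arm_command --motion '[[[0,0,0],[0,0,0],245],[[0,0,0],[0,0,0],245],[[0,0,0],[0,0,0],245]]'

```text
clock: 14.25
ee_pos: [0.4437, 0.0186, 0.0296]
eef_rot: [0.053, 0.999, -0.0, 0.0]
wrist_force: [-1.6, 0.7, 6.2]
width: 0.0101
gripper_force: 30.0
```

```bash
python3 - <<'E'
from h import *
plan(617,-6.5,130,2.4)
E
```

```text
shift [-0.1751 -0.0067 -0.1002] rot [ 0.   0.  81.5] alt rz -98.5 tcp [443.7  18.6  29.6] yawy 83.9 tilt 0.05 w 10.1 q7 1.11 t 14.25
```

arm_command --motion '[[[0,0,-0.03],[0,0,0],245],[[0,0,-0.065],[0,0,0],245],[[0,0,-0.1],[0,0,6],245],[[-0.02,0,-0.1],[0,0,14],245],[[-0.05,0,-0.1],[0,0,22],245],[[-0.08,-0.001,-0.1],[0,0,30],245],[[-0.11,-0.003,-0.1],[0,0,38],245],[[-0.14,-0.005,-0.1],[0,0,46],245],[[-0.16,-0.006,-0.1],[0,0,54],245],[[-0.175,-0.0067,-0.1],[0,0,62],245]]'

```text
clock: 15.25
ee_pos: [0.6174, -0.0068, 0.1284]
eef_rot: [0.562, 0.827, -0.0, -0.0]
wrist_force: [0.1, 0.3, -2.2]
width: 0.0096
gripper_force: 30.0
```

arm_command --motion '[[[0,0,0],[0,0,8],245],[[0,0,0],[0,0,15],245],[[0,0,0],[0,0,19.5],245],[[0,0,0],[0,0,19.5],245],[[0,0,0],[0,0,19.5],245],[[0,0,0],[0,0,19.5],245]]'

```text
clock: 15.85
ee_pos: [0.6163, -0.0064, 0.1289]
eef_rot: [0.691, 0.723, -0.0, -0.0]
wrist_force: [0.2, -0.0, -1.3]
width: 0.0096
gripper_force: 30.0
```

```bash
python3 - <<'E'
from h import *
plan(617,-6.5,70,2.4)
c=cam('wrist'); save(c,'w6.png')
E
```

```text
shift [-0.0001  0.0007  0.0589] rot [-0.  -0.   0.1] alt rz -179.9 tcp [616.3  -6.4 128.9] yawy 2.5 tilt 0.03 w 9.6 q7 0.01 t 15.85
```

View pics/w6.png

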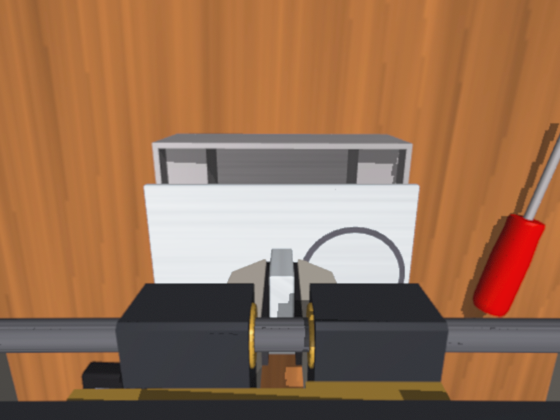

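The plate hangs level, square with the tray (plate edges at columns 147–417, tray 155–410), with the ring toward +x. I'll lower it onto the shelves.

arm_command --motion '[[[0,0.0005,0.02],[0,0,0],245],[[0,0.0005,0.038],[0,0,0],245],[[0,0.0005,0.05],[0,0,0],245],[[0,0.0005,0.055],[0,0,0],245],[[0,0.0005,0.057],[0,0,0],245],[[0,0.0005,0.0585],[0,0,0],245],[[0,0.0005,0.0595],[0,0,0],245],[[0,0.0005,0.0595],[0,0,0],245],[[0,0.0005,0.0595],[0,0,0],245]]'

```text
clock: 16.8
ee_pos: [0.6174, -0.0064, 0.0701]
eef_rot: [0.692, 0.722, 0.0, 0.0]
wrist_force: [-0.2, 0.1, -1.5]
width: 0.0096
gripper_force: 30.0
```

arm_command --motion '[[[0,0,0.0005],[0,0,0],245],[[0,0,0.001],[0,0,0],245],[[0,0,0.001],[0,0,0],245]]'

```text
clock: 17.1
ee_pos: [0.6174, -0.0064, 0.0697]
eef_rot: [0.692, 0.722, 0.0, 0.0]
wrist_force: [-2.7, 0.8, 4.9]
width: 0.0101
gripper_force: 30.0
```

arm_command --motion '[[[0,0,0],[0,0,0],180],[[0,0,0],[0,0,0],160],[[0,0,0],[0,0,0],160],[[0,0,0],[0,0,0],160],[[0,0,-0.03],[0,0,0],110],[[0,0,-0.07],[0,0,0],50],[[0,0,-0.07],[0,0,0],0],[[0,0,-0.07],[0,0,0],0]]'

```text
clock: 17.9
ee_pos: [0.618, -0.0064, 0.1398]
eef_rot: [0.692, 0.722, 0.001, 0.001]
wrist_force: [-0.8, -0.1, -0.6]
width: 0.062
gripper_force: 0.0
```

```bash
python3 - <<'E'
from h import *
plan(651,176,130,92.4)
c=cam('wrist'); save(c,'w7.png')
W=cloud(c); z=W[...,2]; m=((z>.038)&(z<.048)).astype(np.uint8)
n,l,st,ce=cv2.connectedComponentsWithStats(m)
for i in range(1,n):
    if st[i,4]>300:
        P=W[l==i]*1000; print(st[i],cv2.minAreaRect(P[:,:2].astype(np.float32)),np.percentile(P[:,2],[5,50,95]))
m=(z>.065)&(z<.08); P=W[m]*1000; print('fin',cv2.minAreaRect(P[:,:2].astype(np.float32)),np.median(P[:,2]))
E
```

```text
shift [0.1808 0.0407 0.0099] rot [  0.1   0.1 -90. ] alt rz 90.0 tcp [618.   -6.4 139.8] yawy 2.4 tilt 0.15 w 62.0 q7 0.01 t 17.9
[159 138 239   2 468] ((614.3193969726562, 49.8494758605957), (146.04800415039062, 0.45034337043762207), 2.375673770904541) [38.96844711 43.83981095 46.76054223]
[  163   146   231   155 27040] ((616.7083740234375, -7.2672882080078125), (140.90667724609375, 106.1258316040039), 2.421203374862671) [39.60013397 43.77387935 45.20231549]
fin ((617.699951171875, -7.493452072143555), (9.590079307556152, 30.174043655395508), 2.3225533962249756) 73.69455928176698
```

View pics/w7.png

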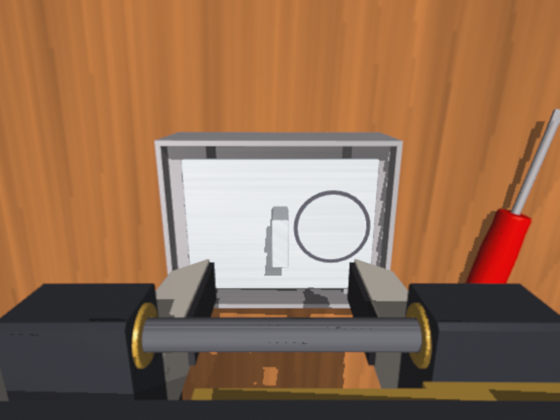

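The divider lies flat on both shelves (top at 43.8 mm), fin up at (617.7,−7.5), with the ring at pixel (332,227). That puts the ring's centre at (651.7,−6.1) mm. Now the tin.

arm_command --motion '[[[0.02,0.005,0],[0,0,-8],0],[[0.05,0.01,0],[0,0,-16],0],[[0.09,0.02,0],[0,0,-24],0],[[0.13,0.03,0],[0,0,-32],0],[[0.16,0.04,0],[0,0,-40],0],[[0.181,0.041,0],[0,0,-48],0],[[0.181,0.041,0],[0,0,-56],0],[[0.181,0.041,0],[0,0,-64],0],[[0.181,0.041,0],[0,0,-72],0],[[0.181,0.041,0],[0,0,-80],0]]'

```text
clock: 18.95
ee_pos: [0.6489, 0.176, 0.1363]
eef_rot: [0.063, 0.998, -0.0, -0.002]
wrist_force: [-0.3, -0.2, -0.8]
width: 0.0918
gripper_force: 0.0
```

arm_command --motion '[[[0,0,0],[0,0,-8],0],[[0,0,0],[0,0,-10],0],[[0,0,0],[0,0,-10],0],[[0,0,0],[0,0,-10],0]]'

```text
clock: 19.35
ee_pos: [0.6495, 0.1759, 0.1372]
eef_rot: [-0.021, 1.0, -0.0, -0.001]
wrist_force: [0.2, -0.7, 0.1]
width: 0.0917
gripper_force: 0.0
```

```bash
python3 - <<'E'
from h import *
plan(651,176,27,92.4)
c=cam('wrist')
W=cloud(c); z=W[...,2]; m=((z>.020)&(z<.028)).astype(np.uint8)
n,l,st,ce=cv2.connectedComponentsWithStats(m)
for i in range(1,n):
    if st[i,4]>500:
        P=W[l==i]*1000; print(st[i],cv2.minEnclosingCircle(P[:,:2].astype(np.float32)),P.mean(0).round(1))
E
```

```text
shift [-0.0018  0.      0.1102] rot [-0.  -0.1 -0. ] alt rz 180.0 tcp [649.5 175.9 137.2] yawy 92.4 tilt 0.14 w 91.7 q7 1.1 t 19.35
[  73   40   40  223 1295] ((614.4241333007812, 49.48076629638672), 73.01167297363281) [607.7  49.6  24.1]
[ 505   65   55  129 3781] ((583.670654296875, 354.26397705078125), 41.753353118896484) [592.5 343.2  25.2]
[ 253  193   56   55 2368] ((652.4603271484375, 175.08349609375), 20.029563903808594) [651.5 175.2  24. ]
```

arm_command --motion '[[[-0.0027,-0.0008,0.04],[0,0,0],60],[[-0.0027,-0.0008,0.08],[0,0,0],60],[[-0.0027,-0.0008,0.1],[0,0,0],60],[[-0.0027,-0.0008,0.107],[0,0,0],60],[[-0.0027,-0.0008,0.107],[0,0,0],120],[[-0.0027,-0.0008,0.107],[0,0,0],200],[[-0.0027,-0.0008,0.107],[0,0,0],200],[[-0.0027,-0.0008,0.107],[0,0,0],200],[[-0.0027,-0.0008,0.107],[0,0,0],200],[[-0.0027,-0.0008,0.107],[0,0,0],200]]' --grip_force 15

```text
clock: 20.4
ee_pos: [0.654, 0.1757, 0.033]
eef_rot: [-0.021, 1.0, 0.0, 0.001]
wrist_force: [-0.9, -0.7, 6.5]
width: 0.0394
gripper_force: 15.0
```

arm_command --motion '[[[0,0,0],[0,0,0],200],[[0,0,0],[0,0,0],200],[[0,0,0],[0,0,0],200]]'

```text
clock: 20.7
ee_pos: [0.654, 0.1758, 0.033]
eef_rot: [-0.021, 1.0, 0.0, 0.001]
wrist_force: [-0.4, 0.0, 6.2]
width: 0.0399
gripper_force: 15.0
```

```bash
python3 - <<'E'
from h import *
plan(651.7,-6.1,30,92.4)
E
```

```text
shift [ 0.01   -0.1816  0.0029] rot [0.  0.1 0. ] alt rz -180.0 tcp [654.  175.8  33. ] yawy 92.4 tilt 0.12 w 39.9 q7 1.07 t 20.7
```

arm_command --motion '[[[0,0,-0.045],[0,0,0],200],[[0,0,-0.09],[0,0,0],200],[[0.002,-0.04,-0.09],[0,0,0],200],[[0.004,-0.085,-0.09],[0,0,0],200],[[0.006,-0.13,-0.09],[0,0,0],200],[[0.0085,-0.17,-0.09],[0,0,0],200],[[0.0085,-0.1816,-0.09],[0,0,0],200],[[0.0085,-0.1816,-0.09],[0,0,0],200],[[0.0085,-0.1816,-0.09],[0,0,0],200],[[0.0085,-0.1816,-0.09],[0,0,0],200]]'

```text
clock: 21.7
ee_pos: [0.6522, -0.003, 0.1217]
eef_rot: [-0.023, 1.0, 0.001, 0.0]
wrist_force: [-0.4, -0.6, -0.5]
width: 0.0391
gripper_force: 15.0
```

```bash
python3 - <<'E'
from h import *
plan(653.4,-6.1,77.3,92.4)
c=cam('wrist'); save(c,'w8.png')
W=cloud(c); z=W[...,2]; m=((z>.105)&(z<.125)).astype(np.uint8)
n,l,st,ce=cv2.connectedComponentsWithStats(m)
for i in range(1,n):
    if st[i,4]>500:
        P=W[l==i]*1000; print(st[i],cv2.minEnclosingCircle(P[:,:2].astype(np.float32)),P.mean(0).round(1))
E
```

```text
shift [-0.001  -0.0032  0.0444] rot [0.1 0.  0.3] alt rz -179.7 tcp [652.2  -3.  121.7] yawy 92.7 tilt 0.11 w 39.1 q7 1.37 t 21.7
[ 191  238  183   79 7608] ((641.721435546875, -3.6607418060302734), 36.55987548828125) [646.6  -3.5 113.4]
```

arm_command --motion '[[[-0.0005,-0.0025,0.015],[0,0,0],200],[[-0.0005,-0.0025,0.03],[0,0,0],200],[[-0.0005,-0.0025,0.038],[0,0,0],200],[[-0.0005,-0.0025,0.042],[0,0,0],200],[[-0.0005,-0.0025,0.0435],[0,0,0],200],[[-0.0005,-0.0025,0.0445],[0,0,0],200],[[-0.0005,-0.0025,0.0445],[0,0,0],200],[[-0.0005,-0.0025,0.0445],[0,0,0],200]]'

```text
clock: 22.55
ee_pos: [0.6533, -0.0088, 0.0775]
eef_rot: [-0.021, 1.0, 0.0, 0.001]
wrist_force: [-0.3, 0.5, -0.1]
width: 0.0392
gripper_force: 15.0
```

arm_command --motion '[[[0,0.0027,0],[0,0,0],200],[[0,0.0027,0],[0,0,0],200],[[0,0.0027,0.0005],[0,0,0],200],[[0,0.0027,0.0009],[0,0,0],200],[[0,0.0027,0.0009],[0,0,0],200]]'

```text
clock: 23.05
ee_pos: [0.653, -0.0057, 0.077]
eef_rot: [-0.021, 1.0, 0.0, 0.0]
wrist_force: [-1.8, 1.7, 5.5]
width: 0.0393
gripper_force: 15.0
```

arm_command --motion '[[[0,0,0],[0,0,0],115],[[0,0,0],[0,0,0],115],[[0,0,0],[0,0,0],115],[[0,0,0],[0,0,0],115],[[0,0,-0.03],[0,0,0],60],[[0,0,-0.06],[0,0,0],0],[[0,0,-0.06],[0,0,0],0],[[0,0,-0.06],[0,0,0],0]]'

```text
clock: 23.85
ee_pos: [0.6534, -0.0062, 0.137]
eef_rot: [-0.021, 1.0, -0.0, 0.001]
wrist_force: [-0.0, -0.1, 0.3]
width: 0.0775
gripper_force: 0.0
```

```bash
python3 - <<'E'
from h import *
plan(498,-172,120,88.9)
c=cam('wrist'); save(c,'w9.png')
W=cloud(c); z=W[...,2]; m=((z>.062)&(z<.08)).astype(np.uint8)
n,l,st,ce=cv2.connectedComponentsWithStats(m)
for i in range(1,n):
    if st[i,4]>300:
        P=W[l==i]*1000; print(st[i],cv2.minEnclosingCircle(P[:,:2].astype(np.float32)),P.mean(0).round(1))
E
```

```text
shift [ 0.1623 -0.1591  0.0168] rot [-0.   0.1  3.5] alt rz -176.5 tcp [653.4  -6.2 137. ] yawy 92.4 tilt 0.1 w 77.5 q7 1.38 t 23.85
[ 255  170   55   22 1157] ((617.723388671875, -7.707929611206055), 15.491039276123047) [616.6  -7.6  72.8]
[ 249  202   68   65 3389] ((651.388671875, -5.989770889282227), 20.08869171142578) [650.  -6.  68.]
```

View pics/w9.png

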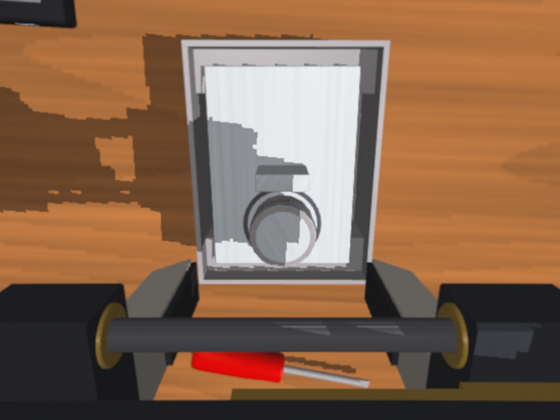

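The tin stands on the ring at (651.4,−6.0) against a target of (651.7,−6.1), at pixel (283,232). The short drive is last.

arm_command --motion '[[[0.163,-0.16,0],[0,0,3.5],0],[[0.163,-0.16,0],[0,0,3.5],0],[[0.163,-0.16,0],[0,0,3.5],0],[[0.163,-0.16,0],[0,0,3.5],0],[[0.163,-0.16,0],[0,0,3.5],0],[[0.163,-0.16,0],[0,0,3.5],0],[[0.163,-0.16,0],[0,0,3.5],0],[[0.163,-0.16,0],[0,0,3.5],0],[[0.163,-0.16,0],[0,0,3.5],0],[[0.163,-0.16,0],[0,0,3.5],0]]'

```text
clock: 24.9
ee_pos: [0.4975, -0.1716, 0.136]
eef_rot: [0.008, 1.0, 0.0, 0.0]
wrist_force: [0.2, -1.0, 0.9]
width: 0.0921
gripper_force: 0.0
```

```bash
python3 - <<'E'
from h import *
plan(498,-172,24,88.9)
c=cam('wrist')
W=cloud(c); z=W[...,2]; m=((z>.012)&(z<.024)).astype(np.uint8)
n,l,st,ce=cv2.connectedComponentsWithStats(m)
for i in range(1,n):
    if st[i,4]>1500:
        P=W[l==i]*1000; print(st[i],cv2.minAreaRect(P[:,:2].astype(np.float32)),P.mean(0).round(1))
E
```

```text
shift [-0.0005 -0.0005  0.112 ] rot [0.  0.  0.2] alt rz -179.8 tcp [ 497.5 -171.6  136. ] yawy 89.1 tilt 0.04 w 92.1 q7 1.66 t 24.9
[ 240  162   80  102 7772] ((498.4038391113281, -172.64276123046875), (56.128387451171875, 75.8238525390625), 89.5560531616211) [ 496.1 -172.6   17.8]
```

arm_command --motion '[[[-0.001,-0.001,0.05],[0,0,0],0],[[-0.001,-0.001,0.085],[0,0,0],0],[[-0.001,-0.001,0.105],[0,0,0],0],[[-0.001,-0.001,0.112],[0,0,0],0],[[-0.001,-0.001,0.112],[0,0,0],60],[[-0.001,-0.001,0.112],[0,0,0],150],[[-0.001,-0.001,0.112],[0,0,0],150],[[-0.001,-0.001,0.112],[0,0,0],150],[[-0.001,-0.001,0.112],[0,0,0],150],[[-0.001,-0.001,0.112],[0,0,0],150]]' --grip_force 15

```text
clock: 25.95
ee_pos: [0.4984, -0.1741, 0.0251]
eef_rot: [0.009, 1.0, -0.0, 0.001]
wrist_force: [-1.1, 0.2, 6.0]
width: 0.0561
gripper_force: 15.0
```

arm_command --motion '[[[0,0,0],[0,0,0],150],[[0,0,0],[0,0,0],150]]'

```text
clock: 26.15
ee_pos: [0.4984, -0.174, 0.0251]
eef_rot: [0.009, 1.0, -0.0, 0.001]
wrist_force: [-1.2, 0.6, 7.4]
width: 0.056
gripper_force: 15.0
```

```bash
python3 - <<'E'
from h import *
plan(554,-362,33,87.9)
E
```

```text
shift [-0.059  -0.1869 -0.0078] rot [-0.   0.1  1. ] alt rz -179.0 tcp [ 498.4 -174.    25.1] yawy 88.9 tilt 0.08 w 56.0 q7 1.58 t 26.15
```

arm_command --motion '[[[0,0,-0.03],[0,0,0],150],[[0,0,-0.065],[0,0,0],150],[[-0.015,-0.04,-0.065],[0,0,1],150],[[-0.03,-0.085,-0.065],[0,0,1],150],[[-0.045,-0.13,-0.065],[0,0,1],150],[[-0.055,-0.17,-0.065],[0,0,1],150],[[-0.059,-0.187,-0.065],[0,0,1],150],[[-0.059,-0.187,-0.065],[0,0,1],150],[[-0.059,-0.187,-0.065],[0,0,1],150],[[-0.059,-0.187,-0.065],[0,0,1],150]]'

```text
clock: 27.15
ee_pos: [0.5532, -0.3596, 0.0888]
eef_rot: [0.017, 1.0, 0.001, -0.0]
wrist_force: [-0.5, -0.2, -1.8]
width: 0.056
gripper_force: 15.0
```

```bash
python3 - <<'E'
from h import *
c=cam('wrist'); save(c,'w10.png')
plan(554,-362,33.1,87.9)
W=cloud(c); z=W[...,2]; m=(z>.004)&(z<.024)&(W[...,1]<-290); P=W[m]*1000
for lo in range(430,620,10):
    q=P[(P[:,0]>=lo)&(P[:,0]<lo+10)]
    if len(q)>20: print(lo,len(q),np.percentile(q[:,1],[1,50,99]).round(1),np.percentile(q[:,2],[50,95]).round(1))
E
```

```text
shift [-0.0007 -0.0024  0.0559] rot [ 0.1 -0.   0.2] alt rz -179.8 tcp [ 553.4 -359.6   89. ] yawy 88.1 tilt 0.09 w 56.1 q7 1.89 t 27.2
```

View pics/w10.png

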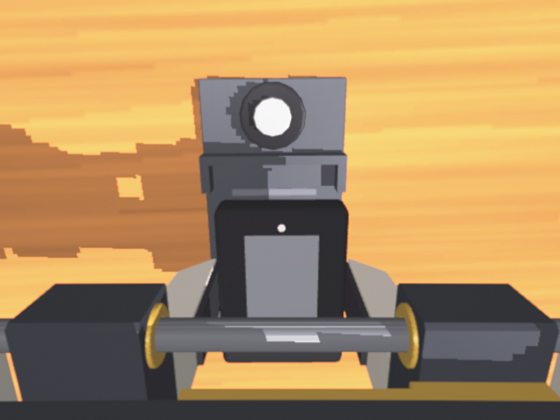

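The bay's near wall spans columns 200–346 at row 155 and the drive is centred at column 282, so the bay may lie a bit further toward −y than planned. I'll check by ray casting.

```bash
python3 - <<'E'
from h import *
c=cam('wrist'); W=cloud(c)
print((plane(c,[[200,154],[346,154],[200,78],[346,78]],.02)*1000).round(1))
print((plane(c,[[216,205],[348,205]],.082)*1000).round(1))
print((W[170,[205,340]]*1000).round(1),(W[240,280]*1000).round(1),(W[100,[210,330]]*1000).round(1))
plan(554,-362,33.1,87.9)
E
```

```text
[[ 501.  -402.8   20. ]
 [ 503.7 -322.5   20. ]
 [ 461.9 -398.8   20. ]
 [ 464.4 -323.3   20. ]]
[[ 512.8 -384.8   82. ]
 [ 514.6 -331.7   82. ]]
[[ 509.9 -400.7   20.6]
 [ 512.7 -325.6   19.2]] [ 528.5 -359.6   82.8] [[ 473.  -396.8    8.1]
 [ 475.2 -330.     8.4]]
shift [-0.0005 -0.0022  0.0561] rot [ 0.1 -0.   0.2] alt rz -179.8 tcp [ 553.5 -359.9   89.2] yawy 88.1 tilt 0.06 w 55.8 q7 1.89 t 27.25
```

The ray-cast bay centre is about (553.5,−363), so I'll shift −3 mm in y and lower.

arm_command --motion '[[[0,-0.003,0.02],[0,0,0.2],150],[[0,-0.003,0.038],[0,0,0.2],150],[[0,-0.003,0.048],[0,0,0.2],150],[[0,-0.003,0.052],[0,0,0.2],150],[[0,-0.003,0.054],[0,0,0.2],150],[[0,-0.003,0.055],[0,0,0.2],150],[[0,-0.003,0.055],[0,0,0.2],150],[[0,-0.003,0.055],[0,0,0.2],150]]'

```text
clock: 28.05
ee_pos: [0.5536, -0.3652, 0.0349]
eef_rot: [0.02, 1.0, -0.0, 0.0]
wrist_force: [-0.3, -0.2, -0.7]
width: 0.0559
gripper_force: 15.0
```

arm_command --motion '[[[0,0.002,0.0005],[0,0,0],150],[[0,0.002,0.001],[0,0,0],150],[[0,0.002,0.0015],[0,0,0],150],[[0,0.002,0.002],[0,0,0],150],[[0,0.002,0.0022],[0,0,0],150],[[0,0.002,0.0022],[0,0,0],150]]'

```text
clock: 28.65
ee_pos: [0.5535, -0.3627, 0.0331]
eef_rot: [0.02, 1.0, -0.0, 0.0]
wrist_force: [-3.4, 1.8, 7.9]
width: 0.0563
gripper_force: 15.0
```

Contact is confirmed: the upward force is 7.9 N at the expected height. I'll release, retreat and check.

arm_command --motion '[[[0,0,0],[0,0,0],50],[[0,0,0],[0,0,0],50],[[0,0,0],[0,0,0],50],[[0,0,0],[0,0,0],50],[[0,0,-0.03],[0,0,0],20],[[0,0,-0.08],[0,0,0],0],[[0,0,-0.12],[0,0,0],0],[[0,0,-0.12],[0,0,0],0],[[0,0,-0.12],[0,0,0],0]]'

```text
clock: 29.55
ee_pos: [0.5539, -0.3635, 0.1533]
eef_rot: [0.02, 1.0, -0.001, 0.001]
wrist_force: [-0.7, 0.0, -1.8]
width: 0.0919
gripper_force: 0.0
```

```bash
python3 - <<'E'
from h import *
c=cam('wrist'); s=cam('scene'); t=cam('top')
P=cv2.resize(c['pixels'],(400,300)); Q=cv2.resize(s['pixels'],(400,300)); T=t['pixels'][120:300,90:290]; T=cv2.resize(T,(333,300))
o=np.zeros((600,800,3),np.uint8); o[:300,:400]=P; o[:300,400:]=Q; o[300:,:333]=T; o[300:,400:800]=cv2.resize(s['pixels'][150:360,180:460],(400,300))
cv2.imwrite('pics/end.png',o[:,:,::-1]); st=robot.get_state(); print(st['clock'],st['width'],st['ee_pos'],st['wrist_force'])
E
```

```text
29.7 0.09148716038911042 [ 0.55203149 -0.36239252  0.15007745] [-0.51336451 -0.38781735 -0.6958152 ]
```

View pics/end.png

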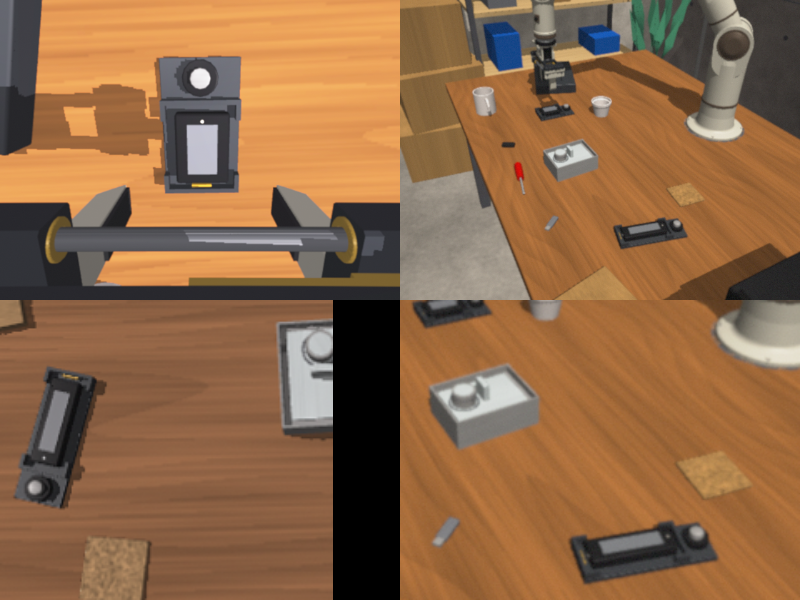

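Both drives lie flat in their bays. The short one is at about (202,150) in the wrist panel and the long one is in both lower panels. The tray shows the divider with its fin up and the tin on the ring. The pot is untouched, so I'll hand in.

```bash
python3 -c "
from h import *
print(robot.finish_job())"
```

```text
the job is handed in; nothing more can be done
None
```

The job is handed in at about 30 s on the robot's clock: the last pictures show both drives flat in their bays, the tray packed in order (adapter, divider with its fin up, tin on the ring) and the pot where it stood; no verdict came back.

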